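# Put the hand tools back in their trays

### The job

Put the three hand tools - the rasp, the screwdriver and the awl - away in the three low trays, each in the tray made to its length: the rasp in the longest, the screwdriver in the middle one and the awl in the shortest. Each tool shall lie flat on the tray's floor, wholly inside the rim, either way round. Leave the wax block and the thread spool where they stand, and do not knock against the glue brush that stands up from the sole block on the right.

Things in the scene. Friction and masses are not known exactly. Their poses are not given: they have to be found in the camera images.
- rasp_mid (a point): Sole rasp, 287 mm long, beech handle, grey blade. It lies on the bench. This point is at half its length, width and height, 14 mm above the underside. Its y axis runs along it to the end of the handle: the round handle (28 mm thick) spans y = +43 to +144 mm, the blade (16 mm wide, between 2 and 20 mm above the underside) y = -144 to +40 mm; x across. It balances at about y = +40 mm. 0.19 kg.
- screwdriver_mid (a point): Screwdriver, 196 mm long, red plastic handle. It lies on the bench. This point is at half its length, width and height, 11.5 mm above the underside. Its y axis runs along it to the end of the handle: the handle (23 mm thick) spans y = +9 to +98 mm, the thin shaft (6 mm) y = -98 to +8 mm; x across. It balances at about y = +46 mm. 0.09 kg.
- awl_mid (a point): Stitching awl, 155 mm long, beech handle and thin steel point. It lies on the bench. This point is at half its length, width and height, 14.5 mm above the underside. Its y axis runs along it to the end of the handle: the handle (30 mm at its thickest) spans y = -8 to +78 mm, the point ends at y = -78 mm; x across. It balances at about y = +34 mm. 0.07 kg.
- tray_rasp: Low tray fixed to the bench, birch rim and grey felt floor, inner 313 x 54 mm (outer 325 x 66): the longest tray, for the rasp. Origin: centre of its underside on the bench; x runs along its length, y across it, z up. The felt floor is 3 mm above the bench, the rim 6 mm wide and its top 8 mm above the bench.
- tray_screwdriver: Low tray fixed to the bench, birch rim and grey felt floor, inner 222 x 50 mm (outer 234 x 62): the tray of middle length, for the screwdriver. Origin: centre of its underside on the bench; x runs along its length, y across it, z up. The felt floor is 3 mm above the bench, the rim 6 mm wide and its top 8 mm above the bench.
- tray_awl: Low tray fixed to the bench, birch rim and grey felt floor, inner 181 x 54 mm (outer 193 x 66): the shortest tray, for the awl. Origin: centre of its underside on the bench; x runs along its length, y across it, z up. The felt floor is 3 mm above the bench, the rim 6 mm wide and its top 8 mm above the bench.
- wax: Yellow block of thread wax, 34 x 52 x 20 mm, loose: leave it alone. Origin: centre of its underside.
- spool: Wooden spool of brown thread standing on end, 40 mm across, 50 mm high, loose: leave it alone. Origin: centre of its underside.
- brush_main: Not to be touched, fixed: wide glue brush with a thin wooden handle, standing in a wet black sole on the brown sole block to the right of the work. Origin: by its bristles, about 0.1 m above the bench; from there the handle leans up and to the left (+y): its upper end is 10 mm farther in x, 90 mm farther in y and 0.235 m above the origin, 0.33 m above the bench. Axes as the world's.

How it is judged:
By the outcome, as a careful person would: the job done as asked, in the order asked, and still so for the second after the job is handed in, with the robot touching nothing.
It also fails if it takes over 83 s, if anything falls off the work surface, if the arm or the gripper's body presses on something with over 40 N, if the wrist force passes 120 N, or if a joint passes its speed limit or range.

### The arm

A 6-joint arm with a two-finger parallel gripper is mounted at the origin on a cart in front of the work surface, level with it; the furniture and walls round the work are solid. World frame = base frame: x ahead of the robot, y to its left, z up, the work surface at z = 0. Lengths are in mm, angles in rad, forces in N, time in s.
With the tool pointing down it reaches from about 350 to 975 mm from the base axis. Payload 17.4 kg.
Tool frame: the origin (TCP) lies between the finger pads; the fingertips stand 17 mm ahead of it and the grasp point (between the pads) lies 2 mm behind it; z points along the fingers, y is the line along which they close (so a half turn about z gives the same grasp; the last joint's range is limited). The gripper opens to 85 mm and grips with 20 to 120 N. Pads are 22 mm wide; open, the fingers measure 114 mm over their backs; the gripper's body (76 mm by 85 mm) begins 54 mm behind the grasp point. The pads swing forward as they close: fully open they stand 13 mm farther back than shut.
Start: joints at [1.124, 0.116, 1.442, -0, 1.584, -0.038], TCP at [268.327, 619.382, 248.303] pointing down, gripper open.
Joint ranges: [-2.83, 2.83], [-0.83, 2.19], [0.07, 2.5], [-1.14, 4.28], [0.01, 3], [-2.97, 2.97]. Speed limits (rad/s): [1.89, 1.89, 2.22, 3.14, 3.14, 3.14].

### API

Orientations are given as a unit quaternion [w, x, y, z].
In Python, from cell import env, effector, vision gives the robot as it stands. The module is installed in compiled form; this text tells all that it offers. Calls block until the motion is done:
- env.reach(position, orientation): joint-space move of the TCP to a pose.
- env.movel(position, orientation=None, v=150, guard=None): straight line of the TCP; orientation=None keeps the orientation; v is the mean speed in mm/s. With guard (N) it stops when the force on the tool has changed by that much, and returns True; else False.
- env.set_joints(angles): joint-space move.
- effector.move_gripper(opening, effort=None): finger opening in mm; effort is the grip in N (None keeps the last); returns when the fingers have stopped.
- env.pause(seconds).
- env.ik(position, orientation): joint angles nearest the present ones, or None.
- vision.read_camera(name): name is "side" or "top" or "wrist"; returns the picture (480x640x3 uint8, blue, green, red); there is no depth.
- vision.get_calibration(name): a dict with "K" (3x3 intrinsics, pixels), "rvec" (rotation vector, rad) and "tvec" (3), from world to camera coordinates, as OpenCV has them. Camera axes: x right, y down, z forward; pixel columns grow to the right and rows downward; lengths in mm; the calibration is good to about 2 mm. The wrist camera is an equidistant fisheye: a pixel r from the principal point sees the ray r / f radians off the axis. A picture is of the moment at which its call begins: read the wrist's pose just before it. get_calibration takes no time and is no camera call; for the wrist camera it gives the pose at the moment of the call.
A pose or a line that the arm cannot do raises env.Unreachable and nothing moves.
- env.sign_off(): hands the job in; it is judged then, once.
Readings, each from a call of its own:
- env.current_time(): time.
- env.current_q(): joint angles.
- env.current_qd(): joint speeds.
- env.current_tau(): joint torques, N m.
- env.current_position(): TCP position.
- env.current_tool_rot(): TCP orientation.
- env.current_force(): force on the tool from outside, world axes, zero at the start.
- env.current_moment(): the same for the moment, N m.
- env.current_opening(): finger opening in mm.
- env.current_grasp_force(): force on a finger pad.
Only numpy, scipy, OpenCV 4.12 (cv2) and the standard library are available. Lean on these libraries where they do the work, as an engineer would, in place of code of your own. Each camera call takes 0.05 s, during which the arm holds its last target. There are 200 camera calls.

## Working session

There is one attempt and no reset: what is moved stays moved. The work goes in short steps, each a Python script; the robot and the scene stay as the last script left them, time stands still between calls to the robot, and variables do not carry over. Pictures are saved under pics/ and viewed, at most 14 in all, crops included, and the job is handed in when it is done.

```bash
mkdir -p pics; python3 - <<'E'
from cell import env,effector,vision
import cv2
for n in("top","side"):
    cv2.imwrite(f"pics/{n}0.png",vision.read_camera(n)); c=vision.get_calibration(n); print(n,c)
print(env.current_time(),env.current_tool_rot(),env.current_opening())
E
```

```text
top {'K': array([[536.27074887,   0.        , 313.17499953],
       [  0.        , 536.27074887, 239.7241636 ],
       [  0.        ,   0.        ,   1.        ]]), 'rvec': array([ 2.19503632, -2.16833651,  0.09850386]), 'tvec': array([  20.52145522,  487.70988086, 1244.81160399])}
side {'K': array([[451.40074791,   0.        , 320.80835836],
       [  0.        , 451.40074791, 241.33524798],
       [  0.        ,   0.        ,   1.        ]]), 'rvec': array([ 1.90188821, -0.45428043,  0.27535792]), 'tvec': array([-425.73733021,  168.31203291,  841.39795869])}
0.1 [-1.24297519e-04  2.02959747e-01  9.79186948e-01 -4.95807279e-04] 85.41411095248003
```

View pics/top0.png

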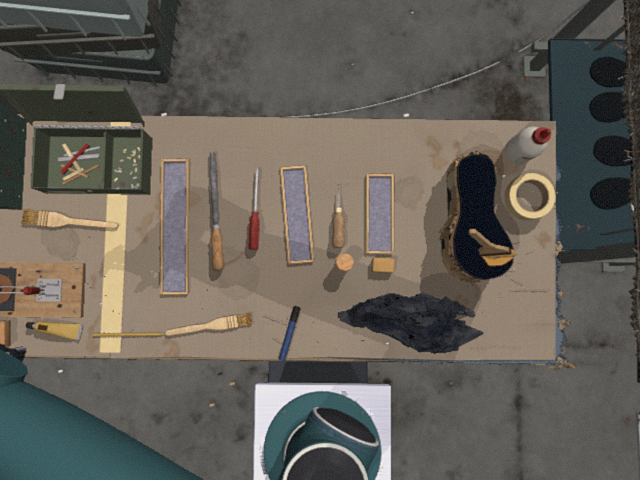

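View pics/side0.png

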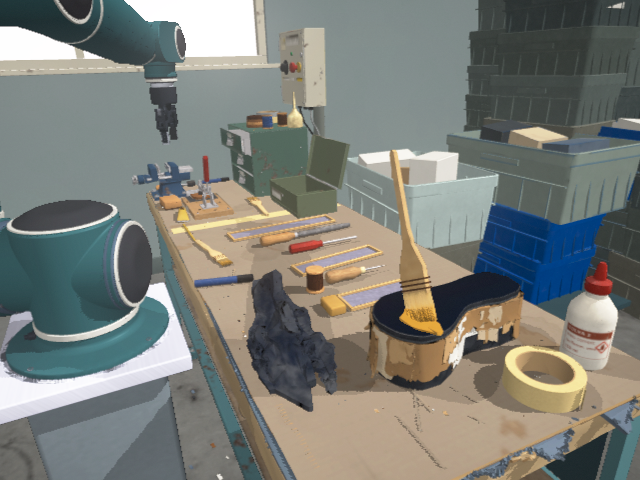

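The top view shows the trays at about (175,227), (297,215) and (379,214). The rasp runs (213,152)–(217,270), the screwdriver (257,168)–(254,249) and the awl (338,184)–(339,247). The spool is at (345,262), the wax at (383,265) and the brush near (490,245). I'll enlarge the work area to refine these.

```bash
cat > h.py <<'E'
import numpy as np,cv2
from cell import env,effector,vision
def pix2w(uv,z,cal):
    R=cv2.Rodrigues(np.array(cal["rvec"]))[0];t=np.array(cal["tvec"])
    p=cv2.undistortPoints(np.array(uv,float).reshape(-1,1,2),cal["K"],None).reshape(-1,2)
    d=np.c_[p,np.ones(len(p))]@R; o=-R.T@t
    return o+d*((z-o[2])/d[:,2])[:,None]
def crop(img,u0,v0,w,h,s,fn):
    cv2.imwrite(fn,cv2.resize(img[v0:v0+h,u0:u0+w],None,fx=s,fy=s,interpolation=cv2.INTER_CUBIC))
E
python3 - <<'E'
from h import *
crop(cv2.imread("pics/top0.png"),152,145,260,160,3,"pics/c0.png")
E
```

```text
(no output)
```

View pics/c0.png

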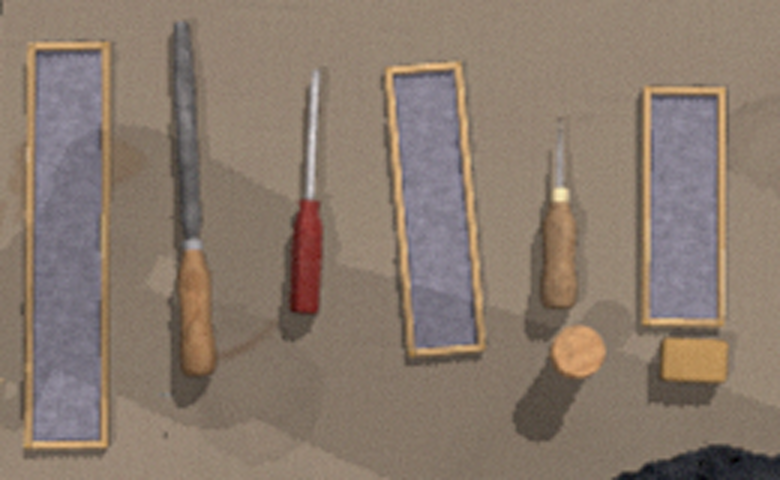

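The crop shows all the tools, trays, spool and wax clearly. I'll convert their end and corner pixels to world positions and compare lengths with the given sizes.

```bash
python3 - <<'E'
from h import *
cal=vision.get_calibration("top")
f=lambda c:(np.array(c,float)+.5)/3-.5+[152,145]
np.set_printoptions(precision=1,suppress=True)
for n,c in dict(rasp=[(28,44),(110,42),(107,446),(25,448)],sd=[(386,69),(461,63),(484,350),(408,357)],awl=[(643,88),(726,88),(723,326),(641,324)]).items():
    w=pix2w(f(c),8,cal)[:,:2]
    a=(w[0]+w[1]-w[2]-w[3])/2;b=(w[0]+w[3]-w[1]-w[2])/2
    print("tray",n,w.mean(0),np.hypot(*a),np.hypot(*b),"dir",np.degrees(np.arctan2(a[1],a[0])))
for n,c,z in [("rasp",[(181,21),(199,376)],13),("sd",[(318,68),(305,313)],11.5),("awl",[(560,117),(560,307)],14.5)]:
    w=pix2w(f(c),z,cal)[:,:2];d=w[1]-w[0]
    print(n,"mid",w.mean(0),"len",np.hypot(*d),"yaxis",np.degrees(np.arctan2(d[1],d[0])))
print(pix2w(f([(579,351)]),50,cal),pix2w(f([(695,360)]),20,cal))
# brush bristle approx
print(pix2w([(495,255)],100,cal))
E
```

```text
tray rasp [518.  358.1] 322.7695676643606 65.00966220749862 dir 1.5012144914741614
tray sd [549.1  66.9] 231.60482421845612 60.38363749954925 dir 5.273070199309451
tray awl [ 554.  -131.4] 190.63992503230824 65.90044416688298 dir -0.5085486689680695
rasp mid [555.4 261.1] len 284.59495733708303 yaxis -175.5668204421909
sd mid [562.6 164.9] len 196.6905954720903 yaxis 178.18840517765182
awl mid [547.3 -32.7] len 151.84708679380128 yaxis -179.5404256080777
[[435.3 -46.3  50. ]] [[ 430.6 -139.3   20. ]]
[[ 451.9 -375.3  100. ]]
```

Lengths, widths and reach all match the given sizes. I'll move above the rasp and check with the wrist camera.

```bash
cat >> h.py <<'E'
def down(deg):  # closing axis (tool y) at deg in world, tool pointing down
    p=np.radians(deg+90)/2; return [0.,float(np.cos(p)),float(np.sin(p)),0.]
def along(mid,ydeg,s):
    a=np.radians(ydeg); return np.array(mid)+s*np.array([np.cos(a),np.sin(a)])
def w2wrist(P,cal):
    return cv2.fisheye.projectPoints(np.array(P,float).reshape(-1,1,3),np.array(cal["rvec"]),np.array(cal["tvec"]),cal["K"],np.zeros(4))[0].reshape(-1,2)
OBJ=dict(rasp=([555.4,261.1],-175.6,13),sd=([562.6,164.9],178.2,11.5),awl=([547.3,-32.7],-179.5,14.5))
HALF=dict(rasp=143.5,sd=98,awl=77.5)
TRAY=dict(rasp=([518,358.1],1.5,313,54),sd=([549.1,66.9],5.3,222,50),awl=([554,-131.4],-.5,181,54))
def overlay(fn):
    cal=vision.get_calibration("wrist"); img=vision.read_camera("wrist")
    P=[]
    for k,(m,a,z) in OBJ.items():
        for s in(-1,0,1): P.append([*along(m,a,s*HALF[k]),z])
    for k,(m,a,L,W) in TRAY.items():
        for s in(-1,1):
            for t in(-1,1): P.append([*along(along(m,a,s*(L/2+6)),a+90,t*(W/2+6)),8])
    R=cv2.Rodrigues(np.array(cal["rvec"]))[0]
    P=np.array(P); P=P[((P@R.T+np.array(cal["tvec"]))[:,2]>20)]
    for u,v in w2wrist(P,cal):
        if abs(u)<2000 and abs(v)<2000: cv2.circle(img,(int(round(u)),int(round(v))),3,(0,255,0),1)
    cv2.imwrite(fn,img)
E
python3 - <<'E'
from h import *
m,a,_=OBJ["rasp"]; g=along(m,a,27)
env.reach([*g,220],down(a+90-180+180)) if 0 else env.reach([*g,220],down(a-90+360-180))
print(env.current_time(),env.current_position(),env.current_q(),g)
overlay("pics/w1.png")
E
```

```text
1.8 [528.34672656 259.49504341 220.03640739] [ 4.13150180e-01 -6.29210699e-02  1.66968607e+00  1.17241956e-04
  1.53478204e+00  1.90545662e+00] [528.47957569 259.02858624]
```

View pics/w1.png

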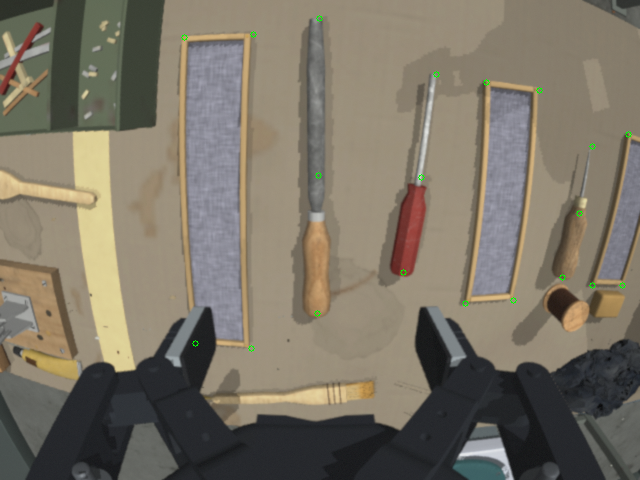

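The overlay matches the wrist image to within a few pixels, and the rasp at column 318 is centred between the fingers. I'll pick the rasp now and check the lift.

```bash
cat >> h.py <<'E'
def pick(k,s,z,op=50,effort=50,lift=90):
    m,a,_=OBJ[k]; a=a-360 if a>0 else a; g=along(m,a,s); q=down(a+90)
    env.reach([*g,max(lift,90)],q); effector.move_gripper(op)
    print("hit on descent",env.movel([*g,z],q,v=120,guard=15),env.current_position())
    effector.move_gripper(0,effort)
    print("opening",env.current_opening(),"force",env.current_grasp_force())
    env.movel([*g,lift],q,v=120); print("lift Fz",env.current_force(),"open",env.current_opening(),env.current_time())
def carry(k,s,h=90,ds=0,corr=0):
    m,a,L,W=TRAY[k]; g=along(along(m,a-180,s+ds),a+90,corr); q=down(a-90)
    env.movel([*g,h],q,v=220); return g,q
E
python3 - <<'E'
from h import *
pick("rasp",27,23); g,q=carry("rasp",27); overlay("pics/w2.png"); print(env.current_time())
E
```

```text
hit on descent False [528.79430971 259.1567894   23.54099979]
opening 12.765611522428904 force 48.76268829626497
lift Fz [-0.78597489 -0.26133966 -2.35846719] open 12.878416692499492 4.725
5.4
```

View pics/w2.png

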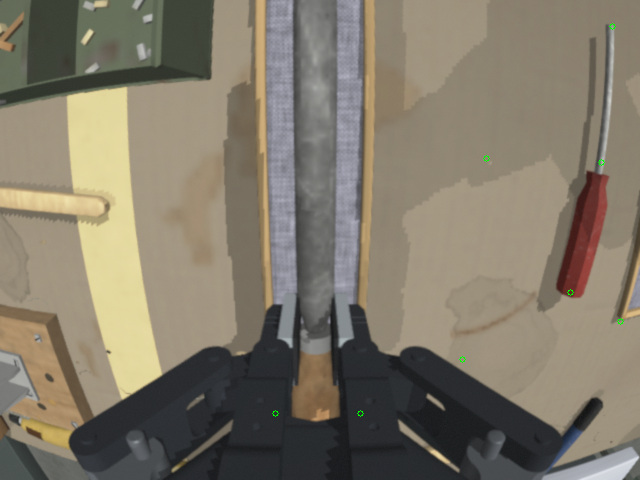

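The rasp is held in line and sits centrally over its tray. I'll lower and release it, then pick the screwdriver, whose grip point is the front of the handle.

```bash
cat >> h.py <<'E'
def place(k,s,z,op=50,up=130,**kw):
    g,q=carry(k,s,**kw)
    print("contact",env.movel([*g,z],q,v=80,guard=12),env.current_position(),env.current_force())
    effector.move_gripper(op); env.movel([*g,up],q,v=150); print("t",env.current_time())
E
python3 - <<'E'
from h import *
place("rasp",27,26.3,up=230)
overlay("pics/w3.png")
E
```

```text
contact True [490.38781325 357.0000894   26.82381852] [-2.80552025 -1.67919913  8.57202148]
t 8.3583
```

View pics/w3.png

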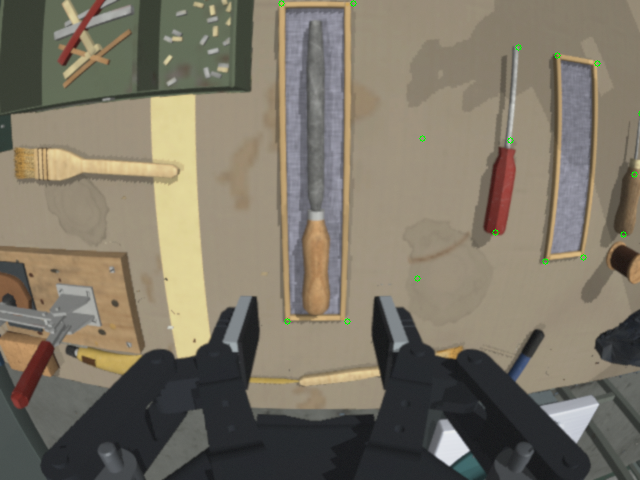

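The rasp lies in its tray. Its handle end at (315,314) looks near the close rim, so I'll compute the margins.

```bash
cat >> h.py <<'E'
def wrist2w(uv,z,cal):
    p=cv2.fisheye.undistortPoints(np.array(uv,float).reshape(-1,1,2),cal["K"],np.zeros(4)).reshape(-1,2)
    R=cv2.Rodrigues(np.array(cal["rvec"]))[0];d=np.c_[p,np.ones(len(p))]@R;o=-R.T@np.array(cal["tvec"])
    return o+d*((z-o[2])/d[:,2])[:,None]
E
python3 - <<'E'
from h import *
c=vision.get_calibration("wrist")
print("tip,end",wrist2w([(316,22)],14,c),wrist2w([(315,315)],17,c))
print("rim",wrist2w([(282,4),(352,4),(288,321),(347,321)],8,c))
crop(cv2.imread("pics/w3.png"),270,200,100,130,5,"pics/c3.png")
E
```

```text
tip,end [[659.06458846 362.94788799  14.        ]] [[368.81841232 356.12545228  17.        ]]
rim [[678.37934789 394.61378393   8.        ]
 [680.24479685 330.45593453   8.        ]
 [354.61199469 385.41433566   8.        ]
 [356.23499298 320.5919575    8.        ]]
```

View pics/c3.png

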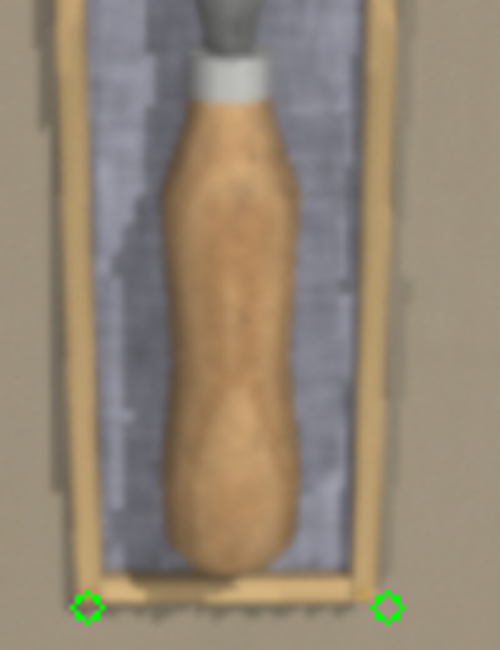

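The rasp clears the rim by about 7 mm at the near end and 14 mm at the far end, so it is in. Next is the screwdriver.

```bash
python3 - <<'E'
from h import *
pick("sd",46,21.3); place("sd",46,24.6,up=220); overlay("pics/w4.png")
E
```

```text
hit on descent False [516.97015619 166.48232075  21.89639239]
opening 21.508328621591833 force 49.425175222568214
lift Fz [-0.45056051  0.37924197 -1.37603614] open 21.38654914336644 11.375
contact True [502.60730237  62.63447461  25.3387088 ] [-2.63259566 -0.45640425 10.31201749]
t 14.6083
```

View pics/w4.png

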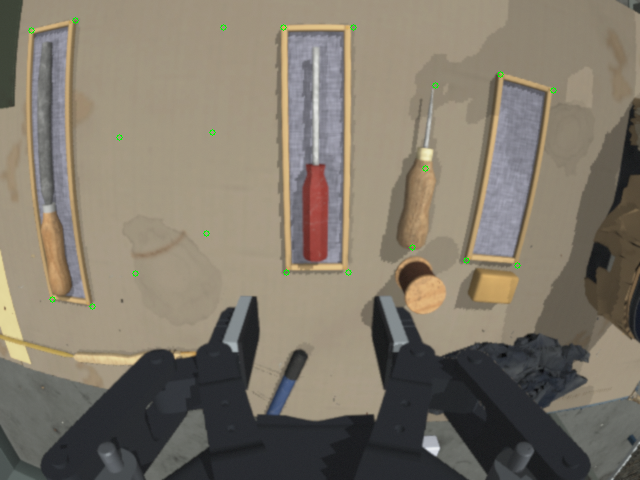

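The screwdriver is inside its tray, with its handle end at (315,261) and the inner rim near row 266. I'll check that margin numerically and then do the awl, with a side view above its tray to check the brush clearance.

```bash
python3 - <<'E'
from h import *
c=vision.get_calibration("wrist")
e=wrist2w([(315,261)],14.5,c)[0,:2];t=wrist2w([(316,46)],14.5,c)[0,:2]
m,a,L,W=TRAY["sd"];u=np.array([np.cos(np.radians(a)),np.sin(np.radians(a))])
print("sd ends along/across",[( (p-m)@u,(p-m)@[-u[1],u[0]]) for p in(e,t)],"limit",L/2)
pick("awl",34,22.5,op=56); carry("awl",34); cv2.imwrite("pics/s5.png",vision.read_camera("side"))
print(env.current_q())
E
```

```text
sd ends along/across [(np.float64(-102.6372705683839), np.float64(2.2814839862392287)), (np.float64(97.24293375753561), np.float64(1.4986614705268908))] limit 111.0
hit on descent False [513.64537368 -32.99115421  23.09771802]
opening 26.992737340181915 force 49.22114825807512
lift Fz [-1.12169435  0.02928367 -1.44996536] open 27.329894070661002 17.3833
[-2.94084864e-01 -9.80939255e-02  1.92010962e+00  2.17074765e-04
  1.32067520e+00  1.28544589e+00]
```

View pics/s5.png

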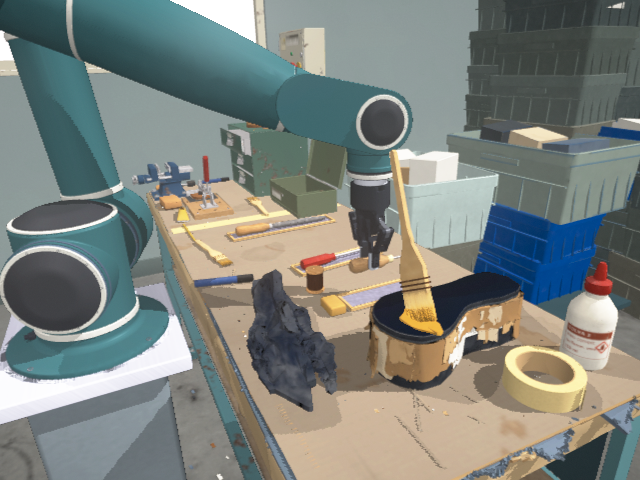

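The awl is held over its tray, and the wrist's side cap at (383,122) is close to the brush tip at (394,152). I'll triangulate the brush tip and the wrist cap before lowering.

```bash
python3 - <<'E'
from h import *
S=vision.get_calibration("side");T=vision.get_calibration("top")
def P(c): return c["K"]@np.c_[cv2.Rodrigues(np.array(c["rvec"]))[0],np.array(c["tvec"])]
def pr(X): return [cv2.projectPoints(np.array([X],float),np.array(c["rvec"]),np.array(c["tvec"]),c["K"],None)[0].ravel().round() for c in(S,T)]
X=cv2.triangulatePoints(P(S),P(T),np.array([[394.],[152]]),np.array([[472.],[234]]));X=(X[:3]/X[3]).ravel();print("brush tip",X,pr(X))
# cap: ray vs plane through TCP containing lateral dir and z
p=env.current_position();q1=env.current_q()[0];d=np.array([np.sin(q1),-np.cos(q1),0]);n=np.array([np.cos(q1),np.sin(q1),0])
a=pix2w([(383,122)],0,S)[0];b=pix2w([(383,122)],200,S)[0]
t=n@(p-a)/(n@(b-a));Y=a+t*(b-a);print("cap",Y,"lateral",d@(Y-p))
for u in [(383,95),(383,149),(358,122),(408,122)]:
    a=pix2w([u],0,S)[0];b=pix2w([u],200,S)[0];t=n@(p-a)/(n@(b-a));print(a+t*(b-a))
i=cv2.imread("pics/top0.png");crop(i,430,200,110,90,6,"pics/c6.png")
E
```

```text
brush tip [ 478.15520631 -258.32580363  324.09050416] [array([392., 153.]), array([473., 233.])]
cap [ 498.05669433 -202.16007042  363.14692303] lateral 74.66948195888622
[ 499.16322812 -198.50653836  404.95894007]
[ 496.91360328 -205.9343065   319.95353632]
[548.6347216  -35.16250994 343.68755913]
[ 463.29780852 -316.92629298  376.52003867]
```

View pics/c6.png

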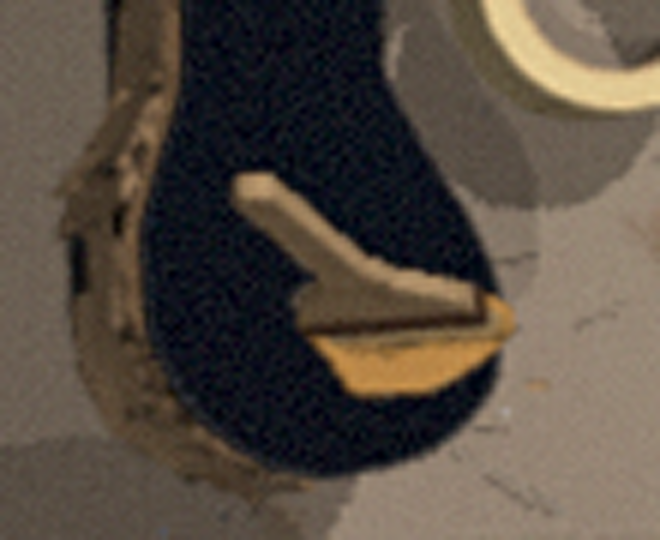

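The brush tip is at about y = −256 and the wrist cap face reaches y ≈ −202, so roughly 50 mm stays clear on a straight descent. I'll place the awl, lift straight up, back off to +y and check.

```bash
python3 - <<'E'
from h import *
place("awl",34,25.8,op=58,up=140)
p=env.current_position(); env.movel([p[0]-20,p[1]+70,230],v=150)
overlay("pics/w7.png"); print(env.current_time())
E
```

```text
contact True [ 519.28608549 -130.92395066   26.53922226] [-3.17289518  0.48734112  9.7175762 ]
t 20.35
21.325
```

View pics/w7.png

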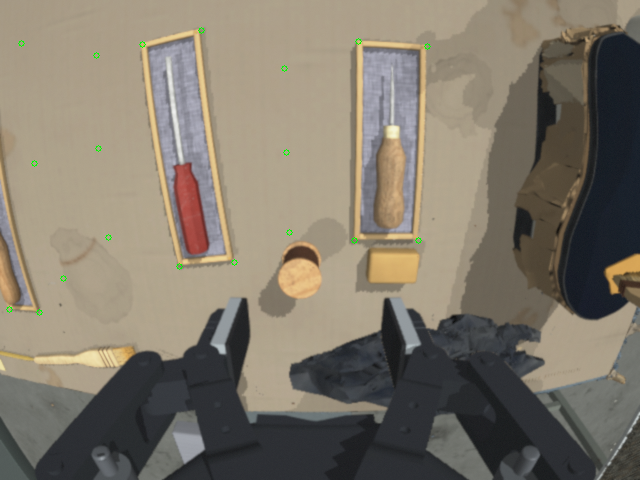

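The awl runs (391,68)–(390,227), wholly inside its tray with space to the rim all round. The screwdriver, spool and wax are unmoved, so I'm handing in.

```bash
python3 -c "
from cell import env
print(env.sign_off())"
```

```text
the job is handed in; nothing more can be done
None
```

The rasp, screwdriver and awl each lie inside their own tray, the wax and spool were not moved, the brush was kept clear of, and the job was handed in at about 21 s.

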